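# Clip the next slide carrier onto the sprung hook of the sloping rack

## Robot

A 7-joint arm with a two-finger parallel gripper is mounted at the origin on the work surface. World frame = base frame: x ahead of the robot, y to its left, z up, the work surface at z = 0. Lengths are in m, angles in rad, forces in N, time in s.
With the tool pointing down it reaches from about 0.4 to 0.75 m from the base axis. Payload 19.5 kg.
Tool frame: the origin (TCP) lies midway between the tips of the shut fingers; the grasp point (between the pads) lies 19 mm behind it (manip.grasp_offset is the distance from the TCP to the grasp point, in m); y points along the fingers, z is the direction in which the jaws open and shut, and the axes are right-handed (so a half turn about y gives the same grasp; the last joint's range is limited). The gripper opens to 85 mm and grips with 20 to 120 N. Pads are 22 mm wide; open, the fingers measure 114 mm over their backs; the gripper's body (76 mm by 85 mm) begins 54 mm behind the grasp point. The pads swing forward as they close: fully open they stand 13 mm farther back than shut.
Start: joints at [-1.28, 0.707, -0.028, 1.485, 0.022, 0.951, -0.075], TCP at [0.188, 0.543, 0.231] pointing down, gripper open.
Joint ranges: [-2.71, 2.71], [-0.32, 2.16], [-1.57, 1.52], [0, 2.45], [-1.46, 4.6], [0, 2.02], [-2.83, 2.83]. Speed limits (rad/s): [1.89, 1.89, 2.57, 2.57, 3.01, 3.01, 3.01].

## Interface

Orientations are given as a unit quaternion [x, y, z, w].
In Python, from rig import telemetry, vision, job_done, manip gives the robot as it stands. The module is installed in compiled form; this text tells all that it offers.
- The arm moves only by the tool jog_arm, never from a script. Its argument "motion" is a list of rows, each an object of numbers: "dx", "dy", "dz": the shift along the world's x, y, z in mm; "spin": the turn about the world's z in rad. A call has 1 to 20 rows; each row shifts and turns the commanded pose from where the row before left it; what a row does not reach is not made up. A row lasts 1/8 s, in which the tool goes at most 62.5 mm and 10.7 degrees, less where a joint would pass 70% of its speed; a pose out of reach is approached as far as the arm can. A call is refused whole if a number of a shift passes 62.5 or a number of a turn 0.188, either way. A call with a gripper value outside its range is refused whole. "claw" is the opening, from -1 (shut) to 1 (fully open), set as the call begins (left out, the last holds). The fingers move at their own pace and stop on an object; the grip force is fixed at half the most. Time passes only in rows, so rows that do not move let the fingers close. It gives the time, the measured TCP pose, the force and the opening at its end, in the units of the state.
- telemetry.read_state(): the state, without advancing time (a new reading comes with each control period).
- vision.grab_frame(name): name is "scene" or "side" or "wrist"; returns a dict with "img" (480x640x3 uint8, red, green, blue), "vfov" (degrees; the focal length in pixels is half the picture's height over the tangent of half this angle, whatever the lens; pixels are square), "cx", "cy" (the principal point, pixels), "k1" (the pictures are not rectified: a ray, as slopes to the right and down, at radius r is drawn at 1 + k1 r^2 times it, then the intrinsics apply), "world_from_camera" (4x4, takes a point from camera to world coordinates); the wrist camera has in their place "mount" (4x4, takes a point from camera to tool coordinates, whose origin is the TCP and whose axes are the tool frame's). Camera axes: x right, y down, z forward; pixel columns grow to the right and rows downward; lengths in m; the calibration is good to about 2 mm. A picture is of the moment at which its call begins: read the wrist's pose just before it. There is no depth.
- job_done(): hands the job in, once; it reports no verdict.
The state is a dict: "time_s": time; "joints": joint angles; "qd": joint speeds; "effort": joint torques, N m; "eef_pos": TCP position; "tcp_rot": TCP orientation; "contact_force": force on the tool from outside, world axes, zero at the start; "torque": the same for the moment, N m; "grip_width": finger opening in m.
Only numpy, scipy, OpenCV 4.12 (cv2) and the standard library are available. Lean on these libraries where they do the work, as an engineer would, in place of code of your own. Each camera call takes 0.05 s, during which the arm holds its last target. There are 200 camera calls.

## Task

Draw the lowest slide carrier out of the dispenser by its tab, letting the rest of the stack drop down in its place. Then push its D-ring past the sprung gate of the snap hook on the sloping rack until the gate snaps shut behind it, lay the carrier flat on the rack's wooden ribs and only then let go. Leave the other carriers in the dispenser and everything else standing where it is.

Things in the scene. Friction and masses are not known exactly. Their poses are not given: they have to be found in the camera images.
- dispenser: White open-topped magazine with four slide carriers stacked flat. Origin on the table under its centre; -x is the outlet side. 178 mm long (x), 56 wide (y), walls up to 68 above the table, inner floor at 32. Grey base plate 85 wide, 8 high, from x = -85 to +105. Nothing but the table is under the protruding tab.
- outlet (a point): Middle of the dispenser's outlet slot: on the inner floor's level (32 mm up), at the outer face of the outlet wall (x = -89 mm of the dispenser). The slot is 11 mm high and 48 wide, enough for one carrier. Axes as the dispenser.
- carrier1_tab (a point): Middle of the lowest carrier's grip tab, half-way up; x along the carrier from tab to D-ring, y across, z up. The tab is 42 mm long (this point 21 from its end), 24 wide, 8 thick. It starts sticking 48 to 58 mm out of the slot; pull about 105 to 120 mm more to bring the D-ring clear of the outlet.
- carrier1_ring (a point): Middle of the far bar of the lowest carrier's D-ring, on the bar's axis, 139.2 mm beyond the tab's middle along the carrier's x; same axes. The bar is 7.6 mm thick and 18 long between its bends; the ring's hole is 34 mm long (x), 28 wide (y), narrowing to about 14 beside the bar.
- carrier1: The lowest carrier, the one to be moved; origin mid-underside, 61 mm from the tab's middle and 78.2 from the ring bar along x. All carriers are alike: rigid metal, 164 mm long, 8 thick, about 0.11 kg: a tab, a frame 80 x 44 mm holding a glass slide, a D-ring 44 wide.
- carrier2_mid (a point): Centre of the second carrier from below, half-way up; it drops 8 mm once the lowest is out.
- carrier3_mid (a point): Centre of the third carrier, half-way up.
- carrier4_mid (a point): Centre of the top carrier, half-way up.
- rack: Wooden rack, its board sloping up at 32 degrees towards +x. Origin on the table, 60 mm in -x of the hook's origin. Board 181 mm long (106 down-slope to 75 up-slope of the hook's origin), 110 wide, low edge about 60 above the table. Two ribs 10 mm high, 31 apart, run along the slope; a clipped carrier lies on them, its tab hanging free past the low edge.
- hook: Steel snap hook on the rack. Origin on the board's surface at the foot of its nose, 116 mm above the table; x up the slope (frame pitched 32 degrees), y across, z square out of the board. Nose: 8 mm bar standing at x = -2 up to z = 42 mm, then leaning to the tip. Shank on the board from x = 0 to 64, top at z = 8. Hinge post at x = 40 to 47, up to z = 62. The gate bridges post and nose.
- hook_tip (a point): Tip of the hook's nose, at x = -10, z = 60 mm of the hook (round end, 4 mm radius beyond it). The ring goes over it, the nose through its hole and the ring's far bar on the up-slope side, onto the gate.
- hook_seat (a point): Where the axis of the ring's far bar ends up: x = 6, z = 14 mm of the hook, under the shut gate, touching the nose, with the carrier flat on the ribs, ring up-slope and tab down-slope. Up to x = 20 is in the hook as well. Axes as the hook.
- gate (a joint): Sprung gate, a 6 mm bar 39 mm long hinged at x = 40, z = 58 mm of the hook. 0 rad = shut, free end inside the nose at x = 2, z = 48; grows to 1.15 as that end swings towards the board. Takes 1 to 2.5 N at its end. A ring bar pushed along -z at x = 7 to 14 mm opens it to about 0.4 to 0.8; it springs back to 0 once the bar's axis is below about z = 20.
- amber_bottle: Bystander, leave alone: amber glass reagent bottle, 64 mm across, 150 mm tall, stands near the dispenser; origin at the centre of its underside.
- wash_bottle: Bystander, leave alone: white plastic bottle, 66 mm across, 160 mm tall, stands between and beyond dispenser and rack; origin at the centre of its underside.
- beaker: Bystander, leave alone: glass beaker, 68 mm across, 85 mm tall, stands beside the rack; origin at the centre of its underside.
- jar: Bystander, leave alone: white screw jar, 64 mm across, 75 mm tall, stands on the rack's other side; origin at the centre of its underside.
- slide_box: Bystander, leave alone: cardboard slide box 85 x 75 x 30 mm, lies beside the dispenser; origin at the centre of its underside.
Not all that is in view belongs to the job. What is shaped like the part that bears carrier4_mid but black, green or yellow is not meant.

How it is judged:
By the outcome, as a careful person would: the job done as asked, in the order asked, and still so for the second after the job is handed in, with the robot touching nothing.
It also fails if it takes over 43 s, if anything falls off the work surface, if the arm or the gripper's body presses on something with over 40 N, if the wrist force passes 120 N, or if a joint passes its speed limit or range.

## Working session

There is one attempt and no reset: what is moved stays moved. The work goes in short steps, Python scripts to look and compute and a tool call to move; the robot and the scene stay as the last step left them, time stands still between calls to the robot, and variables do not carry over. Pictures are saved under pics/ and viewed, about 8 in all and at most 12, crops included, and the job is handed in when it is done.

Besides the shell and the picture viewer there is one more tool, called after "Call:" as name(argument=value, ...) on one line, values as JSON. jog_arm: Moves the arm, as the interface text tells. Its arguments: {"type":"object","properties":{"motion":{"type":"array"},"claw":{"type":"number"}},"required":["motion"]}

```bash
mkdir -p pics; cat > h.py <<'E'
import numpy as np, cv2
from rig import telemetry, vision, job_done, manip
from scipy.spatial.transform import Rotation as R
def grab(n):
    s=telemetry.read_state(); f=vision.grab_frame(n)
    if n=="wrist":
        T=np.eye(4);T[:3,:3]=R.from_quat(s["tcp_rot"]).as_matrix();T[:3,3]=s["eef_pos"]
        f["T"]=T@np.array(f["mount"])
    else: f["T"]=np.array(f["world_from_camera"])
    np.savez("%s.npz"%n,**{k:f[k] for k in("img","vfov","cx","cy","k1","T")})
    return f
def load(n): 
    d=np.load("%s.npz"%n); return {k:d[k] for k in d}
def ray(f,u,v):
    F=240/np.tan(np.radians(f["vfov"])/2); K=np.array([[F,0,f["cx"]],[0,F,f["cy"]],[0,0,1.]])
    p=cv2.undistortPoints(np.array([[[u,v]]],float),K,np.array([float(f["k1"]),0,0,0]))[0,0]
    return f["T"][:3,3], f["T"][:3,:3]@np.array([p[0],p[1],1])
def atz(f,u,v,z):
    o,d=ray(f,u,v); return o+d*(z-o[2])/d[2]
def proj(f,P):
    F=240/np.tan(np.radians(f["vfov"])/2)
    q=f["T"][:3,:3].T@(np.asarray(P)-f["T"][:3,3]); x=q[:2]/q[2]; x=x*(1+f["k1"]*(x@x)); return np.array([F*x[0]+f["cx"],F*x[1]+f["cy"]])
def tri(*obs):
    A=np.zeros((3,3));b=np.zeros(3)
    for f,u,v in obs:
        o,d=ray(f,u,v);d=d/np.linalg.norm(d);M=np.eye(3)-np.outer(d,d);A+=M;b+=M@o
    return np.linalg.solve(A,b)
def save(f,n,box=None,s=1):
    im=f["img"][:,:,::-1]
    if box: im=im[box[1]:box[3],box[0]:box[2]]
    cv2.imwrite("pics/"+n,cv2.resize(im,None,fx=s,fy=s,interpolation=cv2.INTER_CUBIC))
E
python3 - <<'E'
from h import *
s=telemetry.read_state();print(s, manip.grasp_offset, R.from_quat(s["tcp_rot"]).as_matrix())
for n in("scene","side"):
    f=grab(n);save(f,n+"0.png");print(n,f["vfov"],f["cx"],f["cy"],f["k1"],f["T"])
E
```

```text
{'time_s': 0.0, 'joints': array([-1.27968825,  0.70707301, -0.02762617,  1.48497929,  0.02200657,
        0.9508706 , -0.07550702]), 'qd': array([ 3.31555723e-05,  1.07069500e-03, -9.80782371e-04, -8.62851984e-04,
       -4.62700579e-05,  3.41841944e-04, -1.06669281e-04]), 'effort': array([-1.35956489e-03, -8.83233404e+01,  1.23343505e+00, -2.36171561e+01,
        1.66718569e-02,  6.63191982e-03,  3.96158072e-06]), 'eef_pos': array([0.18776869, 0.54321834, 0.23084923]), 'tcp_rot': array([ 0.69769941, -0.11717138,  0.11707242, -0.69697952]), 'contact_force': array([-0.58489135,  0.6485846 ,  0.49327958]), 'torque': array([ 0.04505537, -0.04887284,  0.06075084]), 'grip_width': 0.0855505117028932} 0.0187 [[ 9.45129833e-01 -3.06635073e-04  3.26694818e-01]
 [-3.26694961e-01 -9.80829409e-04  9.45129325e-01]
 [ 3.06220865e-05 -9.99999472e-01 -1.02718727e-03]]
scene 53.00355710867538 315.4093338951786 233.8612628393085 -0.04872280032028676 [[ 0.1471053   0.79635508 -0.58666738  1.11584694]
 [ 0.98911056 -0.1157314   0.09092055 -0.26207221]
 [ 0.0045092  -0.5936538  -0.80470792  1.02060836]
 [ 0.          0.          0.          1.        ]]
side 48.48105407392609 318.5330386817207 239.4459672883212 -0.12579675474192528 [[-0.76821863 -0.47127451  0.43329029 -0.17349139]
 [-0.64009508  0.57694841 -0.50735473  0.62596481]
 [-0.0108828  -0.66710634 -0.74488301  1.24937278]
 [ 0.          0.          0.          1.        ]]
```

View pics/scene0.png

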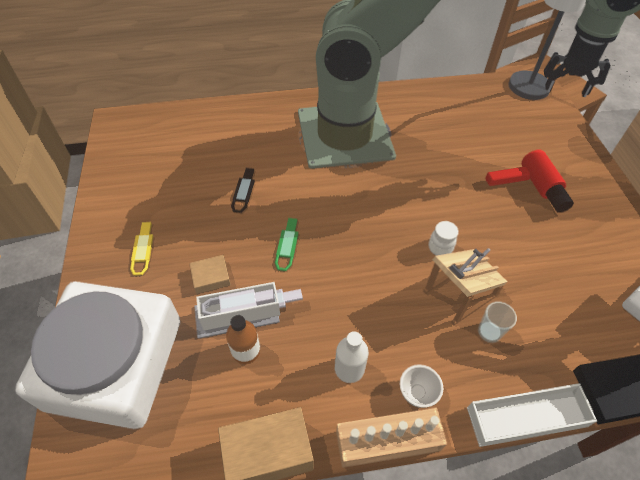

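View pics/side0.png

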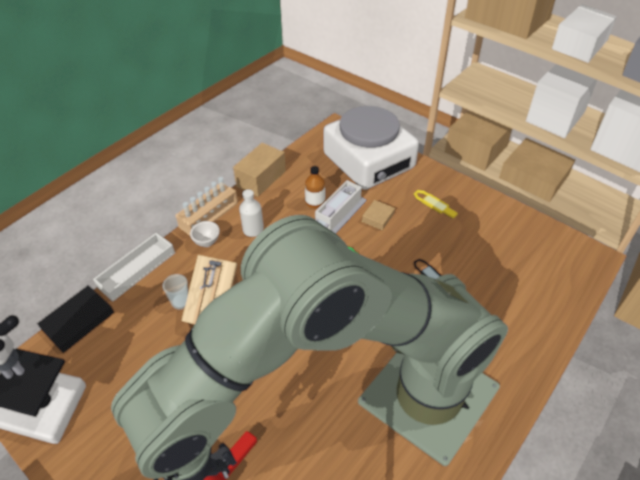

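The scene camera shows the dispenser at about (240,308), its tab sticking out right at (293,296), and the rack with its hook at about (470,270). The side view shows the rack at (210,285) and the dispenser at (338,205).

```bash
python3 - <<'E'
from h import *
f=load("scene")
a=cv2.resize(f["img"][265:350,180:320,::-1],(800,486),interpolation=cv2.INTER_CUBIC)
b=cv2.resize(f["img"][215:345,405:545,::-1],(646,600),interpolation=cv2.INTER_CUBIC)
cv2.imwrite("pics/a.png",a);cv2.imwrite("pics/b.png",b)
for n,u,v,z in [("disp",240,308,.07),("tab",300,295,.036),("rack",470,270,.12),("wash",350,375,0),("amber",243,355,0),("jar",443,248,0),("beaker",492,335,0),("slidebox",210,272,.03)]: print(n,atz(f,u,v,z).round(3))
E
```

```text
disp [ 0.6   -0.349  0.07 ]
tab [ 0.568 -0.212  0.036]
rack [0.607 0.164 0.12 ]
wash [ 0.76  -0.128  0.   ]
amber [ 0.68  -0.356  0.   ]
jar [0.464 0.174 0.   ]
beaker [0.717 0.213 0.   ]
slidebox [ 0.47  -0.419  0.03 ]
```

View pics/a.png

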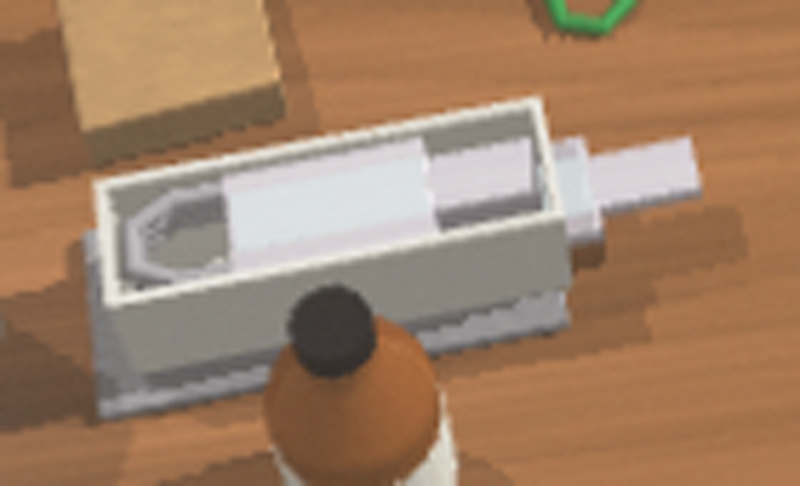

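View pics/b.png

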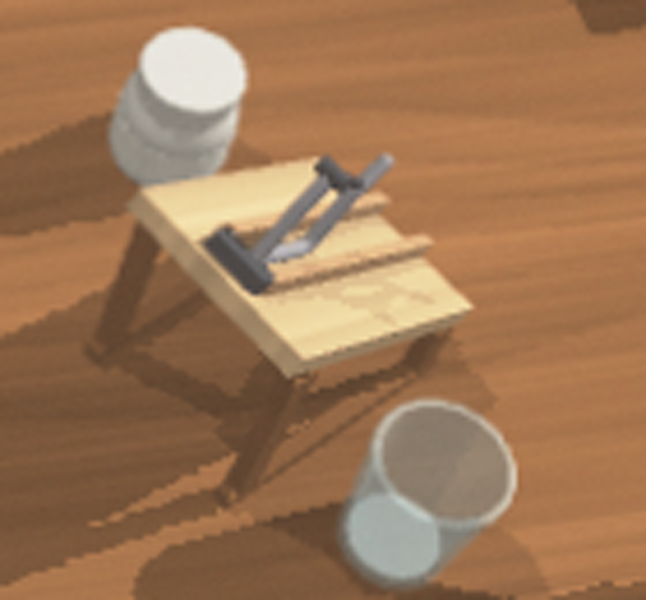

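Tab end is mid (696,165) in crop a. The rack's post is on the left (up-slope) and the nose tip is at (389,160) in crop b. I'll fit both poses from model points.

```bash
cat > fit.py <<'E'
from h import *
from scipy.optimize import least_squares
P32=R.from_euler("y",-32,degrees=True).as_matrix()
def fit(f,pts,px,x0,pre=np.eye(3),z0=0):
    pts=np.array(pts,float)/1000@pre.T+[0,0,z0]
    W=lambda p:(R.from_euler("z",p[2]).as_matrix()@pts.T).T+[p[0],p[1],0]
    r=least_squares(lambda p:(np.array([proj(f,q) for q in W(p)])-px).ravel(),x0)
    return r.x,r.fun.reshape(-1,2)
E
python3 - <<'E'
from fit import *
f=load("scene")
a=lambda l:np.array(l)/(800/140)+[180,265]
b=lambda l:np.array(l)/(646/140)+[405,215]
x,e=fit(f,[[89,-28,68],[-89,-28,68],[-89,28,68],[89,28,68]],a([[95,182],[542,98],[568,215],[108,303]]),[.6,-.35,-1.5]);print("disp",x,e.round(1).tolist())
x,e=fit(f,[[-21,-12,40],[-21,12,40],[21,-12,40],[21,12,40]],a([[690,138],[702,192],[590,155],[605,209]]),[.57,-.2,-1.5]);print("tab",x,e.round(1).tolist())
x,e=fit(f,[[75,-55,0],[75,55,0],[-106,-55,0],[-106,55,0],[-10,0,60]],b([[135,198],[298,362],[315,158],[472,306],[388,160]]),[.6,.16,-1.5],P32,.116);print("hook",x,e.round(1).tolist())
E
```

```text
disp [ 0.57737633 -0.35320422 -1.4966376 ] [[0.2, -0.4], [-0.0, -0.4], [-0.2, 0.3], [0.0, 0.5]]
tab [ 0.56846556 -0.22818123 -1.50511012] [[0.3, 0.1], [0.3, -0.5], [0.1, 0.4], [-0.7, -0.1]]
hook [ 0.60556729  0.16360246 -1.12718398] [[0.5, -1.3], [1.1, 0.1], [0.2, 0.1], [-0.4, 0.3], [-1.4, 0.9]]
```

Call:
jog_arm(motion=[{"dx":15,"dy":-15,"spin":-0.03},{"dx":30,"dy":-30,"spin":-0.061},{"dx":30,"dy":-30,"spin":-0.061},{"dx":30,"dy":-30,"spin":-0.061},{"dx":30,"dy":-30,"spin":-0.061},{"dx":30,"dy":-30,"spin":-0.061},{"dx":30,"dy":-30,"spin":-0.061},{"dx":30,"dy":-30,"spin":-0.061},{"dx":30,"dy":-30,"spin":-0.061},{"dx":30,"dy":-40,"spin":-0.061},{"dx":20,"dy":-50,"spin":-0.061},{"dx":15,"dy":-50,"spin":-0.061},{"dx":10,"dy":-50,"spin":-0.061},{"dx":10,"dy":-50,"spin":-0.061},{"dx":10,"dy":-50,"spin":-0.061},{"dx":10,"dy":-50,"spin":-0.061},{"dx":10,"dy":-50,"dz":-20,"spin":-0.061},{"dx":10,"dy":-50,"dz":-20,"spin":-0.061},{"dx":0,"dy":-36,"dz":-20,"spin":-0.061},{"dz":-11}], claw=0.3)

```text
invalid input at $.motion[0]: expected keys dx, dy, dz, spin
```

```bash
python3 - <<'E'
from h import *
f=grab("wrist");s=telemetry.read_state();M=R.from_quat(s["tcp_rot"]).as_matrix();print(s["time_s"],s["eef_pos"],np.arctan2(M[1,2],M[0,2]),s["grip_width"],s["joints"])
save(f,"w1.png")
for p in [[.5685,-.228,.04]]:print(proj(f,p))
E
```

```text
0.15 [0.18775539 0.54327121 0.23094158] 1.2380440724855115 0.08535635986625387 [-1.27970596  0.70695128 -0.02765239  1.48488301  0.02198804  0.95090203
 -0.07547989]
[-103.8818822   627.06395502]
```

View pics/w1.png

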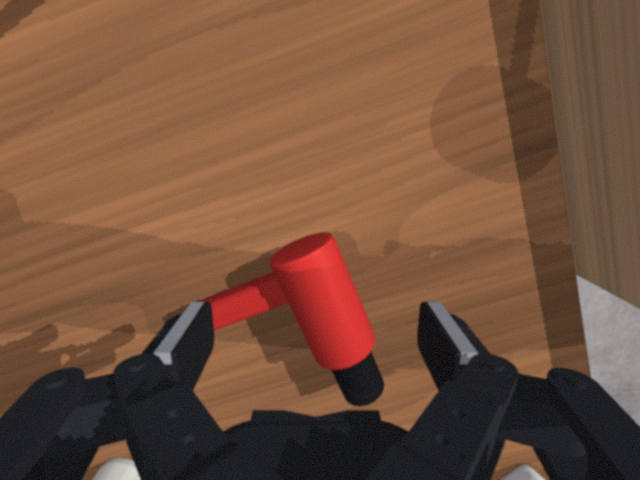

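The call was refused because every row needs all four keys, so the arm hasn't moved. The picture only shows the start pose over the red object.

Call:
jog_arm(motion=[{"dx":15,"dy":-15,"dz":0,"spin":-0.03},{"dx":30,"dy":-30,"dz":0,"spin":-0.061},{"dx":30,"dy":-30,"dz":0,"spin":-0.061},{"dx":30,"dy":-30,"dz":0,"spin":-0.061},{"dx":30,"dy":-30,"dz":0,"spin":-0.061},{"dx":30,"dy":-30,"dz":0,"spin":-0.061},{"dx":30,"dy":-30,"dz":0,"spin":-0.061},{"dx":30,"dy":-30,"dz":0,"spin":-0.061},{"dx":30,"dy":-30,"dz":0,"spin":-0.061},{"dx":30,"dy":-40,"dz":0,"spin":-0.061},{"dx":20,"dy":-50,"dz":0,"spin":-0.061},{"dx":15,"dy":-50,"dz":0,"spin":-0.061},{"dx":10,"dy":-50,"dz":0,"spin":-0.061},{"dx":10,"dy":-50,"dz":0,"spin":-0.061},{"dx":10,"dy":-50,"dz":0,"spin":-0.061},{"dx":10,"dy":-50,"dz":0,"spin":-0.061},{"dx":10,"dy":-50,"dz":-20,"spin":-0.061},{"dx":10,"dy":-50,"dz":-20,"spin":-0.061},{"dx":10,"dy":-36,"dz":-20,"spin":-0.061},{"dx":0,"dy":0,"dz":-11,"spin":-0.033}], claw=0.3)

```text
time_s: 2.65
eef_pos: [0.5766, -0.1914, 0.159]
tcp_rot: [0.518, -0.482, 0.482, -0.517]
contact_force: [-0.2, 1.0, -0.3]
grip_width: 0.0555
```

```bash
python3 - <<'E'
from h import *
f=grab("wrist");s=telemetry.read_state();M=R.from_quat(s["tcp_rot"]).as_matrix();print(s["time_s"],s["eef_pos"],np.arctan2(M[1,2],M[0,2]),s["grip_width"],s["joints"])
save(f,"w2.png")
for p in [[.5685,-.228,.04]]:print(proj(f,p))
E
```

```text
2.7 [ 0.57644743 -0.18894525  0.15805218] 0.07115351894991269 0.0553972493855831 [ 0.18737707  0.85203534  0.16235688  1.45321995 -0.16173337  0.85217171
  0.47330762]
[301.47712965 276.21449279]
```

View pics/w2.png

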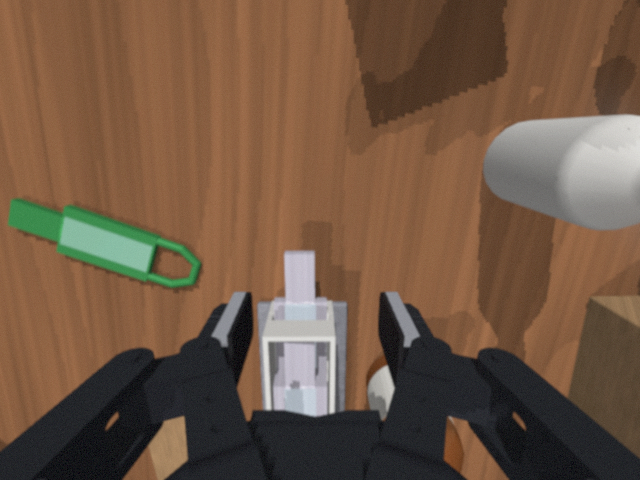

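The tab end mid is at (299,251) and its edges are at columns 285–314. That agrees with the estimate: tab middle at about (0.568, -0.228).

Call:
jog_arm(motion=[{"dx":-4,"dy":-20,"dz":-10,"spin":0},{"dx":-4,"dy":-19,"dz":-20,"spin":0},{"dx":0,"dy":0,"dz":-30,"spin":0},{"dx":0,"dy":0,"dz":-30,"spin":0},{"dx":0,"dy":0,"dz":-30,"spin":0},{"dx":0,"dy":0,"dz":-15,"spin":0},{"dx":0,"dy":0,"dz":0,"spin":0},{"dx":0,"dy":0,"dz":0,"spin":0}])

```text
time_s: 3.7
eef_pos: [0.5702, -0.2269, 0.0262]
tcp_rot: [-0.519, 0.48, -0.481, 0.519]
contact_force: [0.9, 1.4, 1.2]
grip_width: 0.0555
```

```bash
python3 - <<'E'
from h import *
f=grab("wrist");s=telemetry.read_state();print(s["time_s"],s["eef_pos"],s["contact_force"])
save(f,"w3.png",(200,180,460,420),2.5)
for p in [[.568,-.228,.04],[.568,-.207,.04]]:print((proj(f,p)-[200,180])*2.5)
E
```

```text
3.75 [ 0.57029477 -0.22686337  0.02631517] [ 0.72318192 -0.70601159  0.7810869 ]
[270.30131141 358.20405556]
[279.39297969 243.02715206]
```

View pics/w3.png

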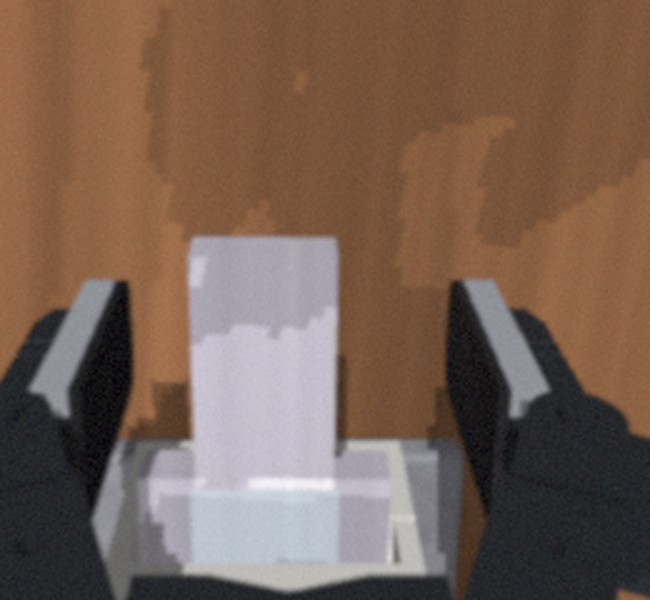

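The tab's centre is at column 264 against the finger mid at about 289, so I shift about -4 mm in x, go down 9 mm and close.

Call:
jog_arm(motion=[{"dx":-4,"dy":-1,"dz":-5,"spin":0},{"dx":0,"dy":0,"dz":-4,"spin":0},{"dx":0,"dy":0,"dz":0,"spin":0}])

```text
time_s: 4.12
eef_pos: [0.5657, -0.2275, 0.016]
tcp_rot: [0.519, -0.481, 0.48, -0.519]
contact_force: [0.2, -0.2, -0.5]
grip_width: 0.0552
```

Call:
jog_arm(motion=[{"dx":0,"dy":0,"dz":0,"spin":0},{"dx":0,"dy":0,"dz":0,"spin":0},{"dx":0,"dy":0,"dz":0,"spin":0},{"dx":0,"dy":0,"dz":0,"spin":0},{"dx":0,"dy":0,"dz":0,"spin":0},{"dx":0,"dy":0,"dz":0,"spin":0}], claw=-1)

```text
time_s: 4.88
eef_pos: [0.5659, -0.2275, 0.0163]
tcp_rot: [-0.519, 0.48, -0.48, 0.519]
contact_force: [0.5, 0.6, 1.0]
grip_width: 0.0225
```

Call:
jog_arm(motion=[{"dx":-0.3,"dy":4,"dz":0,"spin":0},{"dx":-0.6,"dy":8,"dz":0,"spin":0},{"dx":-0.6,"dy":8,"dz":0,"spin":0},{"dx":-0.6,"dy":8,"dz":0,"spin":0},{"dx":-0.6,"dy":8,"dz":0,"spin":0},{"dx":-0.6,"dy":8,"dz":0,"spin":0},{"dx":-0.6,"dy":8,"dz":0,"spin":0},{"dx":-0.6,"dy":8,"dz":0,"spin":0},{"dx":-0.6,"dy":8,"dz":0,"spin":0},{"dx":-0.6,"dy":8,"dz":0,"spin":0},{"dx":-0.6,"dy":8,"dz":0,"spin":0},{"dx":-0.6,"dy":8,"dz":0,"spin":0},{"dx":-0.6,"dy":8,"dz":0,"spin":0},{"dx":-0.6,"dy":8,"dz":0,"spin":0},{"dx":-0.6,"dy":8,"dz":0,"spin":0},{"dx":-0.6,"dy":8,"dz":0,"spin":0},{"dx":-0.6,"dy":8,"dz":0,"spin":0},{"dx":0,"dy":0,"dz":0,"spin":0}])

```text
time_s: 7.12
eef_pos: [0.556, -0.0948, 0.0163]
tcp_rot: [-0.519, 0.48, -0.48, 0.519]
contact_force: [-0.9, 0.2, -0.7]
grip_width: 0.0228
```

```bash
python3 - <<'E'
from h import *
f=grab("wrist");s=telemetry.read_state();print(s["time_s"],s["eef_pos"],s["contact_force"],s["grip_width"])
g=grab("scene");h=grab("side")
a=cv2.resize(g["img"][250:350,180:360],(800,444),interpolation=cv2.INTER_CUBIC)
cv2.imwrite("pics/c1.png",a[:,:,::-1])
E
```

```text
7.175 [ 0.55597295 -0.09547193  0.016282  ] [-0.20364615 -0.64479678 -0.86668989] 0.02276481596387437
```

View pics/c1.png

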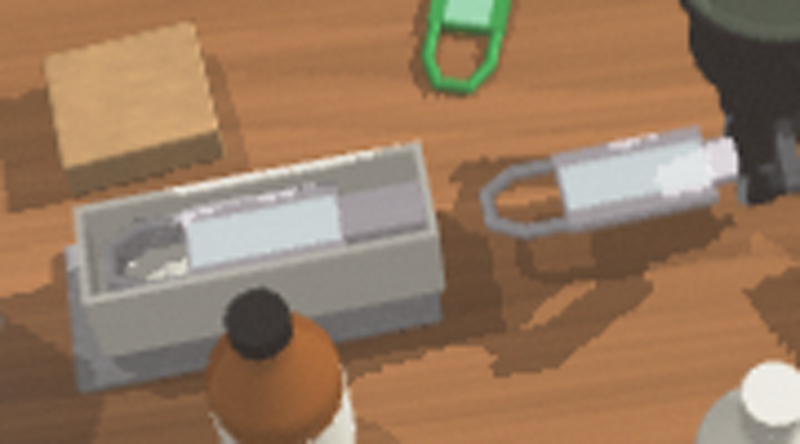

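The carrier is out, level and held. Its ring end is at (483,195) in the crop, clear of the outlet, and the other carriers have dropped. Next I lift, turn and look at the hook with the wrist camera.

Call:
jog_arm(motion=[{"dx":0,"dy":0,"dz":10,"spin":0},{"dx":0,"dy":0,"dz":25,"spin":0},{"dx":0,"dy":0,"dz":30,"spin":0},{"dx":0,"dy":0,"dz":30,"spin":0},{"dx":0,"dy":0,"dz":30,"spin":0},{"dx":0,"dy":0,"dz":30,"spin":0.02},{"dx":0,"dy":0,"dz":30,"spin":0.03},{"dx":0,"dy":0,"dz":30,"spin":0.03},{"dx":10,"dy":15,"dz":20,"spin":0.04},{"dx":15,"dy":25,"dz":10,"spin":0.04},{"dx":15,"dy":25,"dz":10,"spin":0.04},{"dx":15,"dy":25,"dz":0,"spin":0.04},{"dx":15,"dy":25,"dz":0,"spin":0.04},{"dx":15,"dy":20,"dz":0,"spin":0.04},{"dx":10,"dy":10,"dz":0,"spin":0.03},{"dx":5,"dy":5,"dz":0,"spin":0.023},{"dx":0,"dy":0,"dz":0,"spin":0},{"dx":0,"dy":0,"dz":0,"spin":0}])

```text
time_s: 9.52
eef_pos: [0.6557, 0.0538, 0.2715]
tcp_rot: [0.599, -0.376, 0.376, -0.599]
contact_force: [-0.1, -1.0, -2.0]
grip_width: 0.023
```

```bash
python3 - <<'E'
from h import *
f=grab("wrist");s=telemetry.read_state();M=R.from_quat(s["tcp_rot"]).as_matrix();print(s["time_s"],s["eef_pos"],np.arctan2(M[1,2],M[0,2]),s["grip_width"],s["contact_force"])
g=grab("scene")
a=cv2.resize(f["img"],(800,600),interpolation=cv2.INTER_CUBIC)
cv2.imwrite("pics/w4.png",a[:,:,::-1])
E
```

```text
9.575 [0.65569621 0.05383018 0.27153696] 0.44895547146372056 0.022598125154302873 [ 0.13149686 -0.68351603 -1.39752236]
```

View pics/w4.png

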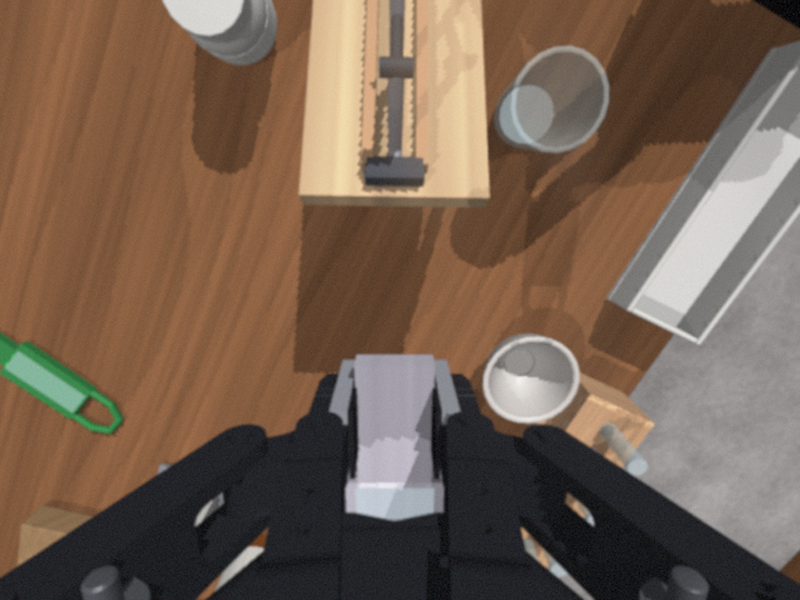

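The wrist view shows the up-slope board corners at (301,197) and (489,196), the post block at (395,171), and the gate-end crosspiece at (396,67). The tab is centred at column 395, well in line. I'll refit the hook from both views.

```bash
python3 - <<'E'
from fit import *
f=load("scene");w=load("wrist")
b=lambda l:np.array(l)/(646/140)+[405,215]
A=[([75,-55,0],[135,198]),([75,55,0],[298,362]),([-106,-55,0],[315,158]),([-106,55,0],[472,306]),([-10,0,60],[388,160]),([2,0,48],[340,172])]
B=[([75,-55,0],[301,197]),([75,55,0],[489,196]),([43.5,0,62],[395,170]),([2,0,48],[396,67])]
def W(p,pts):
    q=np.array(pts,float)/1000@P32.T+[0,0,.116]; return (R.from_euler("z",p[2]).as_matrix()@q.T).T+[p[0],p[1],0]
def res(p,sa=1,sb=1):
    ra=np.array([proj(f,q) for q in W(p,[a[0] for a in A])])-b([a[1] for a in A])
    rb=np.array([proj(w,q) for q in W(p,[a[0] for a in B])])-np.array([a[1] for a in B])/1.25
    return np.vstack([ra*sa,rb*sb]).ravel()
for sa,sb in((1,1),(1,.001),(.001,1)):
    r=least_squares(res,[.6,.16,-1.13],args=(sa,sb));print(r.x.round(4));print(res(r.x).reshape(-1,2).round(1).tolist())
E
```

```text
[ 0.6128  0.1473 -1.1258]
[[-5.8, 2.5], [-5.2, 4.3], [-5.2, 3.3], [-5.9, 3.8], [-7.4, 4.5], [-2.9, 6.4], [1.3, 25.8], [-0.6, 27.0], [0.9, -45.1], [0.0, -2.7]]
[ 0.6043  0.1629 -1.1246]
[[-0.0, -1.6], [0.7, -0.4], [-0.4, -0.3], [-1.0, -0.2], [-2.0, 0.4], [2.6, 2.3], [-1.5, 1.4], [-0.3, 2.4], [-0.8, -78.6], [-1.5, -33.7]]
[ 0.6132  0.1457 -1.1223]
[[-6.4, 2.8], [-5.7, 4.5], [-6.0, 3.5], [-6.5, 3.9], [-8.0, 4.7], [-3.5, 6.6], [1.3, 28.2], [-0.9, 28.9], [0.3, -42.2], [-0.6, -0.0]]
```

```bash
python3 - <<'E'
from fit import *
f=load("scene");w=load("wrist")
b=lambda l:np.array(l)/(646/140)+[405,215]
A=[([75,-55,0],[135,198]),([75,55,0],[298,362]),([-106,-55,0],[315,158]),([-106,55,0],[472,306]),([-10,0,60],[388,160]),([43.5,0,61],[340,172])]
B=[([75,-55,0],[301,197]),([75,55,0],[489,196]),([43.5,0,61],[396,67])]
def W(p,pts):
    q=np.array(pts,float)/1000@P32.T+[0,0,.116]; return (R.from_euler("z",p[2]).as_matrix()@q.T).T+[p[0],p[1],0]
def res(p,sa=1,sb=1):
    ra=np.array([proj(f,q) for q in W(p,[a[0] for a in A])])-b([a[1] for a in A])
    rb=np.array([proj(w,q) for q in W(p,[a[0] for a in B])])-np.array([a[1] for a in B])/1.25
    return np.vstack([ra*sa,rb*sb]).ravel()
for sa,sb in((1,1),(1,.001),(.001,1)):
    r=least_squares(res,[.6,.16,-1.13],args=(sa,sb));print(r.x.round(4));print(res(r.x).reshape(-1,2).round(1).tolist())
# tab in wrist: center px (395,~ 400)/1.25 
s=telemetry.read_state();M=R.from_quat(s["tcp_rot"]).as_matrix();g=np.array(s["eef_pos"])-M[:,1]*.0187
print("grasp",g,"tab end row corners",[atz(w,u/1.25,v/1.25,g[2]+.004) for u,v in((355,355),(434,355))])
s2=load("scene");
for pit in(0,5,-5,-10):
    d=np.array([np.cos(-1.1218)*np.cos(np.radians(pit)),np.sin(-1.1218)*np.cos(np.radians(pit)),np.sin(np.radians(pit))]);print(pit,proj(s2,g+.1392*d),proj(s2,g+.143*d))
save(s2,"c2.png",(270,140,470,290),4)
E
```

```text
[ 0.6043  0.1649 -1.1248]
[[0.9, -1.7], [1.6, -0.5], [0.4, -0.4], [-0.1, -0.3], [-1.1, 0.3], [-1.6, -0.4], [-0.4, -1.3], [1.1, -0.2], [0.0, 1.5]]
[ 0.6056  0.1644 -1.126 ]
[[0.9, -1.3], [1.5, 0.1], [0.4, 0.1], [-0.1, 0.2], [-1.1, 0.8], [-1.6, 0.2], [0.9, 0.1], [2.2, 1.4], [1.7, 3.6]]
[ 0.604   0.1649 -1.1217]
[[0.9, -1.8], [1.7, -0.6], [0.2, -0.6], [-0.2, -0.6], [-1.2, 0.1], [-1.6, -0.5], [-0.5, -1.2], [1.0, -0.6], [-0.4, 1.4]]
grasp [0.65575148 0.05392303 0.29022903] tab end row corners [array([0.63684829, 0.06771278, 0.29422903]), array([0.6583768 , 0.07804694, 0.29422903])]
0 [387.76998345 287.23347137] [386.08042374 288.29640563]
5 [388.89433758 283.54437043] [387.21766626 284.51224891]
-5 [387.13594194 290.54470377] [385.44857773 291.68918149]
-10 [386.9807632  293.46275102] [385.30965737 294.67532679]
```

View pics/c2.png

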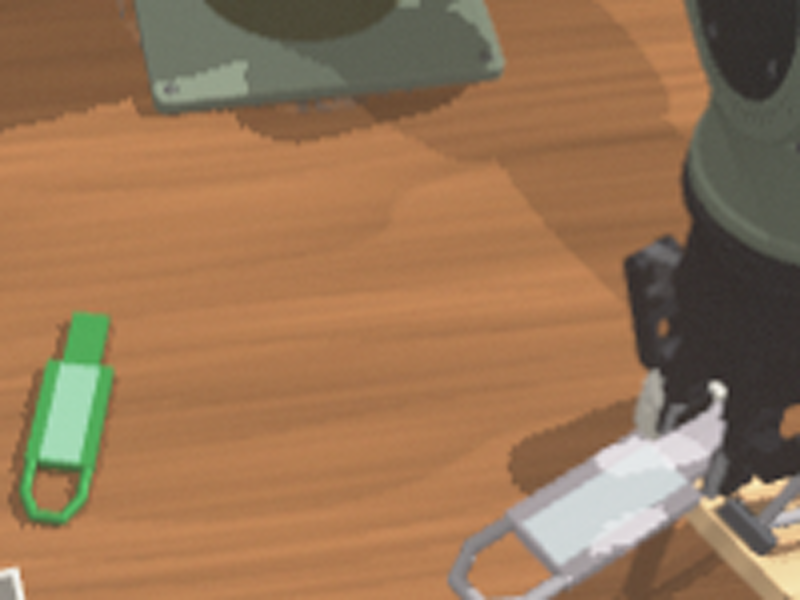

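The ring end is near (458,590) in the crop, which matches a level carrier, and the hook fits agree to within about 2 mm. I'll move the ring to just above the hook.

Call:
jog_arm(motion=[{"dx":-5,"dy":10,"dz":0,"spin":0},{"dx":-10,"dy":21,"dz":0,"spin":0},{"dx":-12,"dy":25,"dz":0,"spin":0},{"dx":-12,"dy":25,"dz":0,"spin":0},{"dx":-12,"dy":25,"dz":0,"spin":0},{"dx":-12,"dy":25,"dz":0,"spin":0},{"dx":-12,"dy":25,"dz":0,"spin":0},{"dx":-12,"dy":25,"dz":0,"spin":0},{"dx":-12,"dy":25,"dz":0,"spin":0},{"dx":-12,"dy":25,"dz":0,"spin":0},{"dx":-10,"dy":21,"dz":-10,"spin":0},{"dx":-5,"dy":12,"dz":-20,"spin":0},{"dx":0,"dy":0,"dz":-20,"spin":0},{"dx":0,"dy":0,"dz":-20,"spin":0},{"dx":0,"dy":0,"dz":-10,"spin":0},{"dx":0,"dy":0,"dz":0,"spin":0},{"dx":0,"dy":0,"dz":0,"spin":0}])

```text
time_s: 11.75
eef_pos: [0.53, 0.3188, 0.1921]
tcp_rot: [-0.599, 0.376, -0.376, 0.599]
contact_force: [-0.4, 0.4, -1.2]
grip_width: 0.0227
```

```bash
cat > q.py <<'E'
from h import *
def q(H=(.604,.1649),yaw=-1.1225):
    s=telemetry.read_state();M=R.from_quat(s["tcp_rot"]).as_matrix();g=np.array(s["eef_pos"])-M[:,1]*.0187
    u=np.array([np.cos(yaw),np.sin(yaw)]);v=np.array([-u[1],u[0]]);d=g[:2]-H
    print("t",s["time_s"],"eef",s["eef_pos"].round(4),"h,lat,z mm",(1000*np.array([d@u,d@v+.0009,g[2]])).round(1),"jaw yaw-pi/2",np.arctan2(M[1,2],M[0,2])-np.pi/2,"F",s["contact_force"].round(1),"T",s["torque"].round(2),s["grip_width"])
    bh=1000*(d@u)+139.2;bz=1000*g[2]-116;c,sn=np.cos(np.radians(32)),np.sin(np.radians(32))
    print("level bar in hook x,z:",bh*c+bz*sn,-bh*sn+bz*c)
E
python3 - <<'E'
from q import *
q();g=grab("scene");k=grab("side")
a=cv2.resize(g["img"][180:320,400:530],(557,600),interpolation=cv2.INTER_CUBIC)
cv2.imwrite("pics/c3.png",a[:,:,::-1])
E
```

```text
t 11.75 eef [0.53   0.3188 0.1921] h,lat,z mm [-170.8    0.9  210.8] jaw yaw-pi/2 -1.12068887463226 F [-0.4  0.4 -1.2] T [ 0.1   0.08 -0.02] 0.022709050730082763
level bar in hook x,z: 23.452486908993926 97.0824290491855
```

View pics/c3.png

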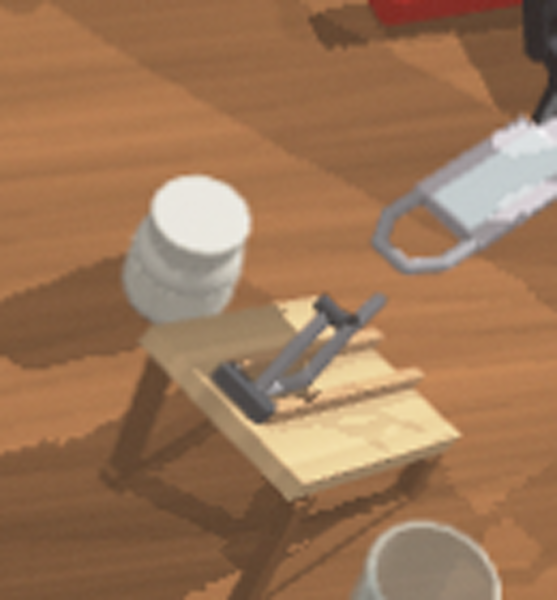

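The ring bar centre is at about (393,254) and the hook tip at about (380,298) in the crop, with the ring hovering above the nose. Comparing with projections:

```bash
python3 - <<'E'
from h import *
f=load("scene")
s=telemetry.read_state();M=R.from_quat(s["tcp_rot"]).as_matrix();g=np.array(s["eef_pos"])-M[:,1]*.0187
P=R.from_euler("y",-32,degrees=True).as_matrix()
Rz=R.from_euler("z",-1.1225).as_matrix()
H=lambda x,y,z:Rz@(P@np.array([x,y,z])/1000)+[.604,.1649,.116]
C=R.from_euler("z",-1.1207).as_matrix()
c=lambda p:((p-[400,180])*600/140).round(0)
print("bar ends",[c(proj(f,g+C@np.array([.1392,y,0])+[.0008,.0004,0])) for y in(-.009,0,.009)])
print("outer bar",[c(proj(f,g+C@np.array([.143,y,0]))) for y in(-.009,.009)])
print("frame-side hole end corners",[c(proj(f,g+C@np.array([.1014,y,0.004]))) for y in(-.022,.022)])
print("tip,end",c(proj(f,H(-10,0,60))),c(proj(f,H(-11.5,0,63.7))),"post",c(proj(f,H(43,-8,62))),c(proj(f,H(43,8,62))),"nose knee",c(proj(f,H(-2,0,42))),"foot",c(proj(f,H(-2,0,4))),"low edge corner",c(proj(f,H(-106,55,0))),c(proj(f,H(75,55,0))))
E
```

```text
bar ends [array([381., 240.]), array([395., 252.]), array([408., 265.])]
outer bar [array([375., 242.]), array([402., 267.])]
frame-side hole end corners [array([416., 182.]), array([482., 241.])]
tip,end [377. 299.] [382. 294.] post [320. 295.] [344. 317.] nose knee [348. 326.] foot [303. 379.] low edge corner [459. 432.] [305. 484.]
```

Consistent within about 1 mm laterally. Next I align the bar at hook x≈10.5 and lower it along the hook's -z to just above the gate.

Call:
jog_arm(motion=[{"dx":-2.4,"dy":5,"dz":-3.5,"spin":0},{"dx":-2.4,"dy":5,"dz":-3.5,"spin":0},{"dx":2,"dy":-4.2,"dz":-7.4,"spin":0},{"dx":2,"dy":-4.2,"dz":-7.4,"spin":0},{"dx":2,"dy":-4.2,"dz":-7.4,"spin":0},{"dx":2,"dy":-4.1,"dz":-7.4,"spin":0},{"dx":0,"dy":0,"dz":0,"spin":0},{"dx":0,"dy":0,"dz":0,"spin":0}])

```text
time_s: 12.85
eef_pos: [0.5332, 0.3119, 0.1549]
tcp_rot: [-0.599, 0.376, -0.376, 0.599]
contact_force: [-0.0, 1.3, -0.8]
grip_width: 0.0229
```

```bash
python3 - <<'E'
from q import *
q()
E
```

```text
t 12.85 eef [0.5332 0.3119 0.1549] h,lat,z mm [-163.2    0.8  173.6] jaw yaw-pi/2 -1.120758717707069 F [-0.   1.3 -0.8] T [ 0.04  0.04 -0.02] 0.0228727592970226
level bar in hook x,z: 10.18385258896582 61.51049319953062
```

Right where planned. I push half-way and check the force.

Call:
jog_arm(motion=[{"dx":0.9,"dy":-1.9,"dz":-3.4,"spin":0},{"dx":0.9,"dy":-1.9,"dz":-3.4,"spin":0},{"dx":0.9,"dy":-1.9,"dz":-3.4,"spin":0},{"dx":0.9,"dy":-1.9,"dz":-3.4,"spin":0},{"dx":0.9,"dy":-1.9,"dz":-3.4,"spin":0},{"dx":0.9,"dy":-1.9,"dz":-3.4,"spin":0}])

```text
time_s: 13.6
eef_pos: [0.5386, 0.3003, 0.134]
tcp_rot: [0.599, -0.376, 0.376, -0.599]
contact_force: [-1.5, 1.3, 0.6]
grip_width: 0.0227
```

```bash
python3 - <<'E'
from q import *
q()
# tracked check: silhouette of ring vs predicted, via image differences against the previous scene frame
f=load("scene");np.savez("prev.npz",img=f["img"]);g=grab("scene")
s=telemetry.read_state();M=R.from_quat(s["tcp_rot"]).as_matrix();p=np.array(s["eef_pos"])-M[:,1]*.0187
for pit in(0,10,20,30):
    C=R.from_euler("ZY",[-1.1207,-np.radians(pit)]).as_matrix()
    for nm,pt in(("bar",[.1392,0,0]),("frameL",[.1015,-.022,.004]),("frameR",[.1015,.022,.004])):print(pit,nm,proj(g,p+C@np.array(pt)).round(1),end=" ")
    print()
E
```

```text
t 13.6 eef [0.5386 0.3003 0.134 ] h,lat,z mm [-150.4    0.6  152.7] jaw yaw-pi/2 -1.1207827052398913 F [-1.5  1.3  0.6] T [0.15 0.15 0.03] 0.022663761210262867
level bar in hook x,z: 9.993720885997648 37.050305838093365
0 bar [477.1 258.4] 0 frameL [482.5 242.6] 0 frameR [497.1 256.2] 
10 bar [480.9 251.7] 10 frameL [485.5 237.5] 10 frameR [500.3 251.2] 
20 bar [486.1 244. ] 20 frameL [489.4 231.8] 20 frameR [504.5 245.6] 
30 bar [492.7 235.6] 30 frameL [494.2 225.7] 30 frameR [509.5 239.5]
```

```bash
cat > pit.py <<'E'
from q import *
ref=np.load("prev.npz")["img"];X,Y=np.meshgrid(np.arange(.03,.147,.0007),np.arange(-.024,.0241,.0007))
L=np.stack([X.ravel(),Y.ravel(),np.full(X.size,.004)],1)
def samp(f,im,p,pit,lat=0,yaw=-1.1207):
    C=R.from_euler("ZY",[yaw,-np.radians(pit)]).as_matrix()
    uv=np.array([proj(f,q) for q in (L+[0,lat,0])@C.T+p],np.float32).reshape(X.shape+(2,))
    return cv2.remap(cv2.cvtColor(im,cv2.COLOR_RGB2HSV)[:,:,1].copy(),uv[...,0],uv[...,1],cv2.INTER_LINEAR).astype(float).ravel()
def pitch(pits=range(-10,46,3)):
    f=load("scene");a=samp(f,ref,np.array([.53,.3188,.2108]),0)
    s=telemetry.read_state();p=np.array(s["eef_pos"])+[0,0,.0187]
    for k in pits: print(k,round(np.corrcoef(a,samp(f,f["img"],p,k))[0,1],3),end="; ")
    print()
E
python3 - <<'E'
from pit import *
pitch()
E
```

```text
-10 0.118; -7 0.19; -4 0.368; -1 0.653; 2 0.794; 5 0.646; 8 0.486; 11 0.359; 14 0.277; 17 0.203; 20 0.199; 23 0.21; 26 0.222; 29 0.231; 32 0.246; 35 0.255; 38 0.266; 41 0.316; 44 0.378;
```

Image matching gives a pitch of about 2°, so the grip holds against the gate. I keep pushing.

Call:
jog_arm(motion=[{"dx":0.9,"dy":-1.9,"dz":-3.4,"spin":0},{"dx":0.9,"dy":-1.9,"dz":-3.4,"spin":0},{"dx":0.9,"dy":-1.9,"dz":-3.4,"spin":0},{"dx":0.9,"dy":-1.9,"dz":-3.4,"spin":0},{"dx":0.9,"dy":-1.9,"dz":-3.4,"spin":0},{"dx":0.9,"dy":-1.9,"dz":-3.4,"spin":0}])

```text
time_s: 14.4
eef_pos: [0.544, 0.2887, 0.1136]
tcp_rot: [0.599, -0.376, 0.376, -0.599]
contact_force: [-0.2, 0.5, -0.9]
grip_width: 0.0226
```

```bash
python3 - <<'E'
from pit import *
q();grab("scene");pitch(range(-4,20,2))
E
```

```text
t 14.4 eef [0.544  0.2887 0.1136] h,lat,z mm [-137.6    0.5  132.3] jaw yaw-pi/2 -1.1208889566567883 F [-0.2  0.5 -0.9] T [ 0.12  0.13 -0.03] 0.022554215766470542
level bar in hook x,z: 10.021749131935907 12.98173852532658
-4 0.509; -2 0.678; 0 0.789; 2 0.737; 4 0.583; 6 0.456; 8 0.383; 10 0.324; 12 0.273; 14 0.24; 16 0.219; 18 0.194;
```

Pitch is about 0–1°, the force has dropped, and the bar is at about z=13 in the hook, below the gate. I now swing the tab down on an arc about the bar.

Call:
jog_arm(motion=[{"dx":0.1,"dy":-0.1,"dz":-4.9,"spin":0},{"dx":0.1,"dy":-0.1,"dz":-4.8,"spin":0},{"dx":0.2,"dy":-0.5,"dz":-4.8,"spin":0},{"dx":0.2,"dy":-0.5,"dz":-4.8,"spin":0},{"dx":0.4,"dy":-0.8,"dz":-4.8,"spin":0},{"dx":0.4,"dy":-0.8,"dz":-4.8,"spin":0},{"dx":0.5,"dy":-1.1,"dz":-4.7,"spin":0},{"dx":0.5,"dy":-1.1,"dz":-4.7,"spin":0},{"dx":0.6,"dy":-1.3,"dz":-4.6,"spin":0},{"dx":0.6,"dy":-1.3,"dz":-4.6,"spin":0},{"dx":0.8,"dy":-1.6,"dz":-4.5,"spin":0},{"dx":0.8,"dy":-1.6,"dz":-4.5,"spin":0}])

```text
time_s: 15.95
eef_pos: [0.549, 0.2784, 0.057]
tcp_rot: [-0.599, 0.376, -0.376, 0.599]
contact_force: [-1.7, 5.1, 1.5]
grip_width: 0.0226
```

```bash
python3 - <<'E'
from pit import *
q();grab("scene");pitch(range(-4,44,3))
E
```

```text
t 15.95 eef [0.549  0.2784 0.057 ] h,lat,z mm [-126.1    0.5   75.7] jaw yaw-pi/2 -1.120586680857096 F [-1.7  5.1  1.5] T [ 0.41  0.21 -0.01] 0.022629441052735455
level bar in hook x,z: -10.246921922697407 -41.13823857535343
-4 0.276; -1 0.292; 2 0.304; 5 0.306; 8 0.328; 11 0.349; 14 0.308; 17 0.272; 20 0.412; 23 0.787; 26 0.48; 29 0.3; 32 0.199; 35 0.19; 38 0.233; 41 0.25;
```

Pitch is about 23.5° and pivoting as planned. Now the last part down to the ribs.

Call:
jog_arm(motion=[{"dx":0.7,"dy":-1.5,"dz":-4.4,"spin":0},{"dx":0.7,"dy":-1.5,"dz":-4.4,"spin":0},{"dx":0.9,"dy":-1.9,"dz":-4.3,"spin":0},{"dx":0.9,"dy":-1.9,"dz":-4.3,"spin":0},{"dx":0,"dy":0,"dz":0,"spin":0},{"dx":0,"dy":0,"dz":0,"spin":0}])

```text
time_s: 16.75
eef_pos: [0.5524, 0.2712, 0.04]
tcp_rot: [0.599, -0.376, 0.376, -0.599]
contact_force: [-1.1, 1.0, 2.8]
grip_width: 0.0228
```

```bash
python3 - <<'E'
from pit import *
q();grab("scene");pitch(range(22,43,2))
E
```

```text
t 16.75 eef [0.5524 0.2712 0.04  ] h,lat,z mm [-118.1    0.5   58.7] jaw yaw-pi/2 -1.1209360157825363 F [-1.1  1.   2.8] T [-0.21  0.01 -0.05] 0.022759427979481297
level bar in hook x,z: -12.480628784356902 -59.71111299271393
22 0.382; 24 0.326; 26 0.289; 28 0.395; 30 0.713; 32 0.603; 34 0.325; 36 0.344; 38 0.297; 40 0.229; 42 0.151;
```

Call:
jog_arm(motion=[{"dx":0,"dy":0,"dz":-1.2,"spin":0},{"dx":0,"dy":0,"dz":0,"spin":0},{"dx":0,"dy":0,"dz":0,"spin":0}])

```text
time_s: 17.18
eef_pos: [0.5525, 0.2712, 0.039]
tcp_rot: [-0.599, 0.376, -0.376, 0.599]
contact_force: [-1.6, 0.8, 6.4]
grip_width: 0.0225
```

```bash
python3 - <<'E'
from pit import *
q();f=grab("scene");k=grab("side");pitch(range(27,37,1))
a=cv2.resize(f["img"][225:315,430:505],(500,600),interpolation=cv2.INTER_CUBIC)
b=cv2.resize(k["img"][250:330,175:215],(300,600),interpolation=cv2.INTER_CUBIC)
cv2.imwrite("pics/d.png",np.hstack([a,b])[:,:,::-1])
P=R.from_euler("y",-32,degrees=True).as_matrix();Rz=R.from_euler("z",-1.1225).as_matrix()
H=lambda x,y,z:Rz@(P@np.array([x,y,z])/1000)+[.604,.1649,.116]
for n,p in dict(seat=(6,0,14),seatx12=(12,0,14),gatefree=(2,0,48),hinge=(40,0,58),gate05=(5,0,41),tip=(-11,0,63)).items():print(n,((proj(f,H(*p))-[430,225])*6.667).round(),((proj(k,H(*p))-[175,250])*7.5+[500,0]).round())
E
```

```text
t 17.175 eef [0.5525 0.2712 0.039 ] h,lat,z mm [-118.1    0.6   57.7] jaw yaw-pi/2 -1.1209260417632363 F [-1.6  0.8  6.4] T [-0.52  0.02 -0.09] 0.022537026594592655
level bar in hook x,z: -13.039164892485111 -60.62067632044649
27 0.276; 28 0.327; 29 0.463; 30 0.643; 31 0.729; 32 0.664; 33 0.477; 34 0.339; 35 0.315; 36 0.348; 
seat [279. 271.] [753. 247.]
seatx12 [270. 273.] [757. 231.]
gatefree [347. 195.] [718. 249.]
hinge [313. 184.] [733. 137.]
gate05 [330. 212.] [726. 242.]
tip [393. 159.] [694. 281.]
```

View pics/d.png

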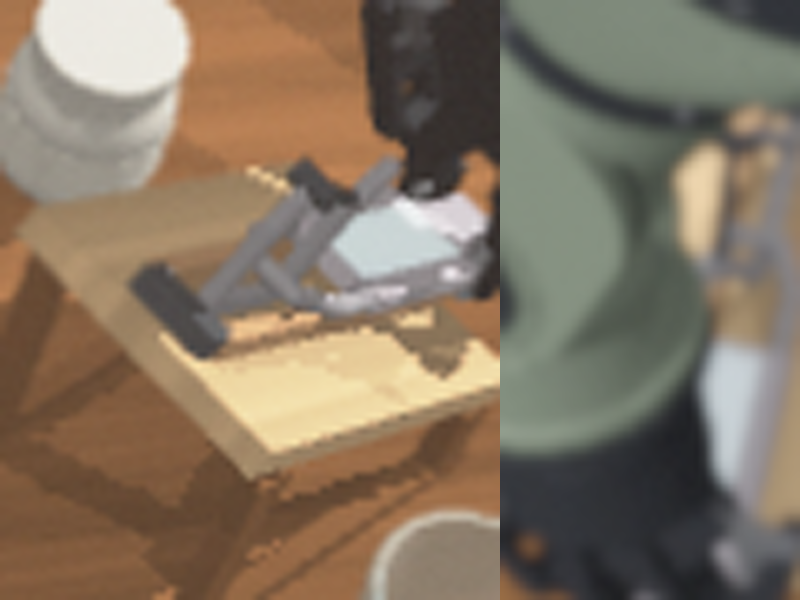

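The bar sits at about (275,280) in the crop, at the seat. The nose comes up through the ring and the frame lies on the ribs at about 31°, with contact force and moment confirming it. I release and retreat upward.

Call:
jog_arm(motion=[{"dx":0,"dy":0,"dz":0,"spin":0},{"dx":0,"dy":0,"dz":0,"spin":0},{"dx":0,"dy":0,"dz":0,"spin":0},{"dx":0,"dy":0,"dz":0,"spin":0},{"dx":0,"dy":0,"dz":0,"spin":0},{"dx":0,"dy":0,"dz":0,"spin":0}], claw=0.3)

```text
time_s: 18.02
eef_pos: [0.5523, 0.2713, 0.0387]
tcp_rot: [0.599, -0.376, 0.376, -0.599]
contact_force: [0.4, -0.2, -0.1]
grip_width: 0.0556
```

Call:
jog_arm(motion=[{"dx":-1,"dy":2,"dz":5,"spin":0},{"dx":-2,"dy":4,"dz":10,"spin":0},{"dx":-4,"dy":8,"dz":15,"spin":0},{"dx":-8,"dy":16,"dz":25,"spin":0},{"dx":-10,"dy":22,"dz":30,"spin":0},{"dx":-10,"dy":22,"dz":30,"spin":0},{"dx":-10,"dy":22,"dz":30,"spin":0},{"dx":-10,"dy":22,"dz":30,"spin":0},{"dx":-5,"dy":10,"dz":15,"spin":0},{"dx":0,"dy":0,"dz":0,"spin":0},{"dx":0,"dy":0,"dz":0,"spin":0},{"dx":0,"dy":0,"dz":0,"spin":0}])

```text
time_s: 19.52
eef_pos: [0.4924, 0.3987, 0.2282]
tcp_rot: [0.599, -0.376, 0.376, -0.598]
contact_force: [-0.3, 0.2, 0.2]
grip_width: 0.0554
```

```bash
python3 - <<'E'
from pit import *
old=load("scene")["img"].copy(); s=telemetry.read_state();print(s["time_s"],s["eef_pos"],s["contact_force"],s["grip_width"])
f=grab("scene");a=samp(f,ref,np.array([.53,.3188,.2108]),0)
best=sorted([(round(np.corrcoef(a,samp(f,f["img"],np.array([.5525,.2712,.0577+dz])+np.array([.4334,-.9012,0])*dh,k))[0,1],3),k,dh,dz) for k in range(28,37) for dh in(-.006,-.003,0,.003) for dz in(-.003,0,.003)])[::-1][:5];print(best)
d=cv2.absdiff(old,f["img"]).max(2); ys,xs=np.where(d[200:340,430:505]>60);print("changed px near rack",len(xs),(xs.min()+430,xs.max()+430,ys.min()+200,ys.max()+200) if len(xs) else "")
d=cv2.absdiff(old,f["img"]).max(2);print("changed elsewhere left half",(d[150:,:400]>60).sum())
E
```

```text
19.525 [0.49242327 0.39868893 0.22822231] [-0.30729553  0.2461708   0.16446436] 0.05539450897350518
[(np.float64(0.76), 34, 0.003, -0.003), (np.float64(0.757), 33, 0, -0.003), (np.float64(0.757), 32, 0, 0), (np.float64(0.754), 33, 0.003, 0), (np.float64(0.752), 31, 0, 0.003)]
changed px near rack 964 (np.int64(442), np.int64(504), np.int64(206), np.int64(281))
changed elsewhere left half 272
```

```bash
python3 - <<'E'
from pit import *
f0=load("scene")["img"].astype(int);f=grab("scene");d=abs(f0-f["img"]).max(2);print("moving now",(d>40).sum())
o=cv2.imread("pics/scene0.png")[:,:,::-1].astype(int);d=abs(o-f["img"]).max(2)>60
n,l,st,c=cv2.connectedComponentsWithStats(d.astype(np.uint8))
print([tuple(s) for s in st[1:] if s[4]>25])
E
```

```text
moving now 0
[(np.int32(398), np.int32(0), np.int32(90), np.int32(53), np.int32(1138)), (np.int32(559), np.int32(0), np.int32(27), np.int32(41), np.int32(428)), (np.int32(608), np.int32(0), np.int32(32), np.int32(19), np.int32(335)), (np.int32(544), np.int32(10), np.int32(9), np.int32(8), np.int32(41)), (np.int32(586), np.int32(30), np.int32(54), np.int32(123), np.int32(3849)), (np.int32(315), np.int32(37), np.int32(7), np.int32(17), np.int32(33)), (np.int32(544), np.int32(43), np.int32(39), np.int32(46), np.int32(769)), (np.int32(592), np.int32(67), np.int32(8), np.int32(10), np.int32(49)), (np.int32(582), np.int32(82), np.int32(10), np.int32(15), np.int32(82)), (np.int32(550), np.int32(110), np.int32(64), np.int32(87), np.int32(1999)), (np.int32(141), np.int32(222), np.int32(10), np.int32(13), np.int32(71)), (np.int32(142), np.int32(247), np.int32(10), np.int32(28), np.int32(53)), (np.int32(436), np.int32(252), np.int32(33), np.int32(10), np.int32(183)), (np.int32(476), np.int32(253), np.int32(31), np.int32(18), np.int32(319)), (np.int32(219), np.int32(289), np.int32(36), np.int32(19), np.int32(174)), (np.int32(256), np.int32(289), np.int32(17), np.int32(9), np.int32(68)), (np.int32(276), np.int32(289), np.int32(27), np.int32(18), np.int32(315))]
```

```bash
python3 - <<'E'
from pit import *
o=cv2.imread("pics/scene0.png")[:,:,::-1];f=load("scene")["img"]
for n,b in dict(yellow=(125,215,160,280),amber=(225,315,265,365),green=(270,215,305,275),slidebox=(188,255,232,295),jar=(428,220,460,255),beaker=(478,300,520,345),wash=(332,330,372,385)).items():
    A=[cv2.cvtColor(np.ascontiguousarray(i[b[1]:b[3],b[0]:b[2]]),cv2.COLOR_RGB2GRAY).astype(np.float32) for i in(o,f)]
    w=cv2.createHanningWindow(A[0].shape[::-1],cv2.CV_32F)
    print(n,cv2.phaseCorrelate(A[0],A[1],w))
print(o[225:235:3,143:150:2].tolist());print(f[225:235:3,143:150:2].tolist())
E
```

```text
yellow ((-0.5390796790477737, 0.2118766559163774), 0.8433784507674935)
amber ((-0.0582636354716648, 0.01720701224080301), 0.9069468719959259)
green ((-0.07164663153989892, 0.008360481801677366), 0.8817107567080745)
slidebox ((0.19714448715086164, -0.13449089753528298), 0.9478142566151089)
jar ((0.03510470875605165, 0.06460162035369166), 0.9445613258414798)
beaker ((0.4719084161363476, 0.44356181375265535), 0.9770751463336709)
wash ((0.010745879536383285, 0.03360503843241602), 0.9825082012017567)
[[[187, 158, 58], [186, 158, 59], [186, 158, 58], [183, 156, 58]], [[187, 158, 58], [187, 158, 58], [187, 158, 57], [173, 146, 54]], [[187, 158, 59], [188, 157, 57], [187, 158, 58], [145, 122, 49]], [[187, 157, 58], [199, 167, 61], [188, 159, 60], [156, 130, 50]]]
[[[240, 220, 77], [239, 219, 77], [239, 219, 77], [237, 216, 75]], [[240, 220, 78], [239, 219, 76], [238, 217, 75], [176, 148, 56]], [[240, 220, 78], [240, 220, 78], [189, 159, 58], [147, 123, 49]], [[239, 219, 78], [200, 169, 61], [189, 160, 60], [158, 132, 52]]]
```

Nothing is moving. The yellow difference is only a lighting change, and the bystanders are within half a pixel of where they stood. Handing in.

```bash
python3 -c "
from rig import job_done
print(job_done())"
```

```text
the job is handed in; nothing more can be done
None
```

I drew the lowest carrier out by its tab and pushed its D-ring down over the hook's nose, past the gate. I then swung the tab down until the carrier lay on the ribs, let go, and backed off. The job was handed in at about 20 s of the 43 s allowed; no verdict came back.

**Last checks**
- **Carrier:** after release it lies at about 32° (image matching), with its ring bar at the seat, about z = 14 mm in the hook frame. Two pictures in a row showed no movement.
- **Gate:** I never saw it shut directly. I infer it from the bar's depth, below the 20 mm at which the gate springs back, and from the push force dropping off.
- **Forces:** the contact forces I read stayed under about 7 N.
- **Other carriers:** they stayed in the dispenser and the stack dropped; I saw this right after the pull.
- **Bystanders:** the five I have to leave alone are within about 0.6 pixel of where they started in the scene picture; the beaker shifted most. The yellow carrier looked different only because of lighting.

One check disagreed at first: my hook fit from the wrist picture was off because I had mistaken the hinge post's top for another part. With that corrected, both cameras agreed to about 2 mm. The first move call was also refused because its rows lacked some of the required numbers, so the arm did not move on it.

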